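# Restock the guests' tea caddy from the draining rack, in reverse order

### The job

Move the four things (pepper mill, canister, sugar pot, square tin) standing in a row on the slatted wooden draining rack into the four pockets of the white caddy rack, one to a pocket, in the reverse order: guests use the caddy from the other side, so the one at the left end of the draining rack must end at the right end of the caddy, the second from the left second from the right, and so on. Set each one down gently so that it stands upright on the floor of its pocket; do not drop or knock over any of them.

Things in the scene. Friction and masses are not known exactly. Their poses are not given: they have to be found in the camera images.
- mill: turned dark wooden pepper mill, upright, 108 mm tall: foot 56 mm across up to 22 mm, straight waist 42 mm across from 40 to 68 mm above the underside (grip there), head 50 mm across from 76 to 88 mm, small steel ball on top. 0.15 to 0.3 kg. Origin: centre of its underside, z up when upright.
- canister: round brushed-steel canister, 60 mm across and straight up to its flat, flush, fixed lid at 84 mm; a black knob 22 mm across in the middle makes it 96 mm tall. 0.2 to 0.4 kg. Origin: centre of its underside, z up when upright.
- sugar: white ceramic sugar pot with a fixed lid, 85 mm tall: round, 44 mm across at the foot, straight wall 64 mm across from 26 to 60 mm above the underside, then a low domed lid with a 16 mm ball knob. 0.2 to 0.4 kg. Origin: centre of its underside, z up when upright.
- tin: square dark-steel tea tin, 84 mm tall and 52 x 52 mm all the way up, with a fixed flush lid (a bright seam 14 mm below the top) and a pale paper label on two opposite sides. 0.14 to 0.28 kg. Its x and y axes are square to its sides. Origin: centre of its underside, z up when upright.
- mat_mill: thin grey silicone mat, 68 x 68 mm, 4 mm thick, fixed on top of the slatted draining rack; the pepper mill stands on it at the start. Origin: centre of its underside. The four mats are alike and lie in a row, 80 mm apart; which place of the row is whose changes from start to start. Mats stay where they are.
- mat_canister: thin grey silicone mat, 68 x 68 mm, 4 mm thick, fixed on top of the slatted draining rack; the canister stands on it at the start. Origin: centre of its underside. The four mats are alike and lie in a row, 80 mm apart; which place of the row is whose changes from start to start. Mats stay where they are.
- mat_sugar: thin grey silicone mat, 68 x 68 mm, 4 mm thick, fixed on top of the slatted draining rack; the sugar pot stands on it at the start. Origin: centre of its underside. The four mats are alike and lie in a row, 80 mm apart; which place of the row is whose changes from start to start. Mats stay where they are.
- mat_tin: thin grey silicone mat, 68 x 68 mm, 4 mm thick, fixed on top of the slatted draining rack; the square tin stands on it at the start. Origin: centre of its underside. The four mats are alike and lie in a row, 80 mm apart; which place of the row is whose changes from start to start. Mats stay where they are.
- drain_rack: slatted pale wooden draining rack, fixed, 90 x 334 mm, its top 20 mm above the table (24 mm with the mats). Origin: centre of its underside, on the table; y along its length (towards the robot's left), x across, z up. The mats' places lie at y = 120, 40, -40 and -120 mm. It stands on the left or the right of the caddy rack, turned by up to 0.2 rad.
- caddy_rack: white plastic rack, fixed, 84 x 324 mm, a row of four open square pockets. Origin: centre of its underside, on the table; y along its length (towards the robot's left), x across, z up. Pockets centred at y = 120, 40, -40, -120 mm, each 76 x 76 mm inside; floors 6 mm and wall tops 20 mm above the table; walls 4 mm thick. Turned by up to 0.2 rad.
Not all that is in view belongs to the job. Leave any pink or red look-alike of the tin alone.

How it is judged:
By the outcome, as a careful person would: the job done as asked, in the order asked, and still so for the second after the job is handed in, with the robot touching nothing.
It also fails if it takes over 109 s, if anything falls off the work surface, if the arm or the gripper's body presses on something with over 40 N, if the wrist force passes 120 N, or if a joint passes its speed limit or range.

### The arm

A 6-joint arm with a two-finger parallel gripper is mounted at the origin on the work surface. World frame = base frame: x ahead of the robot, y to its left, z up, the work surface at z = 0. Lengths are in m, angles in rad, forces in N, time in s.
With the tool pointing down it reaches from about 0.4 to 0.825 m from the base axis. Payload 7 kg.
Tool frame: the origin (TCP) lies on the centre line of the jaws, within the pads' length; the fingertips stand 14 mm ahead of it and the grasp point (between the pads) lies 5 mm behind it; z points along the fingers, y is the line along which they close (so a half turn about z gives the same grasp; the last joint's range is limited). The gripper opens to 88 mm and grips with 3 to 60 N. Pads are 19 mm wide; open, the fingers measure 130 mm over their backs; the gripper's body (78 mm by 193 mm) begins 47 mm behind the grasp point.
Start: joints at [1.607, 0.359, 0.012, 0, -1.224, -0.288], TCP at [0.168, 0.654, 0.241] pointing down, gripper open.
Joint ranges: [-3.07, 3.07], [-1.43, 2.12], [-1.02, 1.25], [-3.03, 1.67], [-3.05, -0], [-3.03, 3.03]. Speed limits (rad/s): [2.39, 2.39, 3.01, 3.14, 3.14, 3.14].

### API

Orientations are given as [roll, pitch, yaw] about the fixed x, y, z axes, in that order (R = Rz(yaw) Ry(pitch) Rx(roll)).
In Python, from station import arm gives the robot as it stands.
- The arm moves only by the tool move_arm, never from a script. Its argument "rows" is a list of rows, each an object with "translation": the shift along the tool's x, y, z in cm, a list of three; "rot": the turn, a rotation vector about the tool's x, y, z in degrees, a list of three; "hand": the closure, from 0 (fully open) to 1 (shut). A call has 1 to 8 rows; each row is the pose to reach, as a shift and turn from the pose commanded when the call began, along the tool's axes at that moment; what a row does not reach only later rows make up. A row lasts 1/12 s, in which the tool goes at most 41.7 mm and 7.16 degrees, less where a joint would pass 70% of its speed; a pose out of reach is approached as far as the arm can. A call with a gripper value outside its range is refused whole. The fingers move at their own pace and stop on an object; "squeeze" is the grip in N (left out, the last holds). Time passes only in rows, so rows that repeat a pose let the fingers close. It gives the time, the measured TCP pose, the force, the opening and the grip force at its end, in the units of the state.
- arm.get_state(): the state, without advancing time (a new reading comes with each control period).
- arm.grab_frame(name): name is "side" or "top"; returns (picture, depth): 400x640x3 uint8, red, green, blue; 400x640 float32, m along the optical axis (not along the pixel's ray), 0 where there is no reading.
- arm.camera_params(name): a dict with "vfov" (degrees; the focal length in pixels is half the picture's height over the tangent of half this angle, whatever the lens; pixels are square), "cx", "cy" (the principal point, pixels), "k1" (the pictures are not rectified: a ray, as slopes to the right and down, at radius r is drawn at 1 + k1 r^2 times it, then the intrinsics apply), "position" and "orientation" of the camera in the world. Camera axes: x right, y down, z forward; pixel columns grow to the right and rows downward; lengths in m; the calibration is good to about 2 mm. A picture is of the moment at which its call begins. camera_params takes no time and is no camera call.
- arm.job_done(): hands the job in; it is judged then, once.
Trained networks look in the newest picture that a camera, given by its name, has taken for a name from the list of things; names that differ only in an ending like _2 or _b are one class to them, and where a whole thing is asked for, a point or a joint stands for the part that bears it (a point fixed in the world has none). Each returns a list of dicts, best first, with "p" (0 to 1); they miss things now and then, are a little off and sometimes report something else, mostly with a low value. They report only what shows in the picture. A call takes as long as a camera call. They do not tell look-alikes from the thing itself.
- arm.search_frame(label, camera): "point" ([x, y, z] in m, in the coordinates of the camera as it stood for that picture, good to about 4 mm: the middle of the surface that is visible of it).
- arm.pinpoint(label, camera): "point" ([x, y, z] in m, in the coordinates of the camera as it stood for that picture, good to about 4 mm: a listed point, or the origin of a listed thing).
The state is a dict: "t": time; "q": joint angles; "qd": joint speeds; "joint_efforts": joint torques, N m; "eef_pos": TCP position; "ee_rot": TCP orientation; "force": force on the tool from outside, world axes, zero at the start; "moment": the same for the moment, N m; "width": finger opening in m; "gripper_force": force on a finger pad.
Only numpy, scipy, OpenCV 4.12 (cv2) and the standard library are available. Lean on these libraries where they do the work, as an engineer would, in place of code of your own. Each camera call takes 0.05 s, during which the arm holds its last target. There are 200 camera calls.

## Working session

There is one attempt and no reset: what is moved stays moved. The work goes in short steps, Python scripts to look and compute and a tool call to move; the robot and the scene stay as the last step left them, time stands still between calls to the robot, and variables do not carry over. Pictures are saved under pics/ and viewed, at most 14 in all, crops included, and the job is handed in when it is done.

Besides the shell and the picture viewer there is one more tool, called after "Call:" by a JSON object that holds its "name" and its "arguments". move_arm: Moves the arm, as the interface text tells. Its arguments: {"type":"object","properties":{"rows":{"type":"array","items":{"type":"object","properties":{"translation":{"type":"array","items":{"type":"number"}},"rot":{"type":"array","items":{"type":"number"}},"hand":{"type":"number"}}}},"squeeze":{"type":"number"}},"required":["rows"]}

```bash
mkdir -p pics; ls; cat > h.py <<'E'
import numpy as np, cv2
from station import arm
from scipy.spatial.transform import Rotation as R
def cam(n):
    c=arm.camera_params(n); f=200/np.tan(np.radians(c['vfov'])/2)
    o=np.array(c['orientation'],float)
    M=R.from_euler('xyz',o).as_matrix() if o.size==3 else o.reshape(3,3)
    return c,f,M,np.array(c['position'])
def cloud(n,d):
    c,f,M,p=cam(n)
    K=np.array([[f,0,c['cx']],[0,f,c['cy']],[0,0,1.]])
    v,u=np.mgrid[:400,:640]
    s=cv2.undistortPoints(np.stack([u,v],-1).reshape(-1,1,2).astype(np.float64),K,np.array([c['k1'],0,0,0.])).reshape(400,640,2)
    P=np.dstack([s*d[...,None],d])@M.T+p
    P[d==0]=np.nan
    return P
def w(n,pt):
    c,f,M,p=cam(n); return M@np.array(pt)+p
E
python3 - <<'E'
from h import *
for n in('top','side'):
    print(arm.camera_params(n))
    im,d=arm.grab_frame(n); cv2.imwrite(f'pics/{n}0.png',im[...,::-1]); np.save(f'{n}0.npy',d)
    for l in('mill','canister','sugar','tin','drain_rack','caddy_rack'):
        print(n,l,[(np.round(w(n,x['point']),3),round(x['p'],2)) for x in arm.pinpoint(l,n)])
s=arm.get_state();print(s)
E
```

```text
pics
{'vfov': 47.803459213476415, 'cx': 320.4606831998121, 'cy': 194.8853584783359, 'k1': 0.006652622479840795, 'position': array([0.37165382, 0.04215957, 1.07096949]), 'orientation': array([-3.01438671, -0.01024733, -1.56258804])}
top mill [(array([0.525, 0.184, 0.027]), 0.58)]
top canister [(array([0.541, 0.341, 0.025]), 0.81)]
top sugar [(array([0.506, 0.105, 0.024]), 0.67)]
top tin [(array([ 0.368,  0.357, -0.002]), 0.81), (array([0.323, 0.238, 0.002]), 0.76), (array([0.673, 0.389, 0.001]), 0.74), (array([0.539, 0.265, 0.024]), 0.69)]
top drain_rack [(array([0.526, 0.219, 0.003]), 0.7)]
top caddy_rack [(array([ 0.556, -0.201,  0.003]), 0.7)]
{'vfov': 44.51130423392584, 'cx': 304.1661234133217, 'cy': 207.4291346014714, 'k1': -0.15144890597455557, 'position': array([0.46757629, 1.12010086, 0.9598369 ]), 'orientation': array([-2.24338736,  0.01592851, -3.12907781])}
side mill [(array([0.523, 0.183, 0.025]), 0.82)]
side canister [(array([0.544, 0.34 , 0.025]), 0.87)]
side sugar [(array([0.505, 0.1  , 0.029]), 0.62)]
side tin [(array([0.369, 0.359, 0.002]), 0.91), (array([ 0.67 ,  0.3
[... 205 characters left out ...]
75), (array([0.535, 0.26 , 0.028]), 0.43)]
{'t': 0.7, 'q': array([ 1.60713864e+00,  3.58542247e-01,  1.19043361e-02, -2.17880202e-06,
       -1.22411874e+00, -2.88082517e-01]), 'qd': array([-0.00197883,  0.00086826, -0.00083084,  0.0013659 , -0.00052877,
        0.0013123 ]), 'joint_efforts': array([-3.78790019e-04, -5.82160771e+01,  2.93250954e+01,  7.00171709e+00,
        1.24692544e-02, -3.08034055e-05]), 'eef_pos': array([0.16815898, 0.65368826, 0.24060012]), 'ee_rot': array([-3.14155520e+00,  1.32369491e-05, -2.51740945e-01]), 'force': array([-1.09609096, -0.32443768,  0.44528136]), 'moment': array([0.01033534, 0.00813153, 0.04796261]), 'gripper_force': 0.0, 'width': 0.0878594189049541}
```

View pics/top0.png

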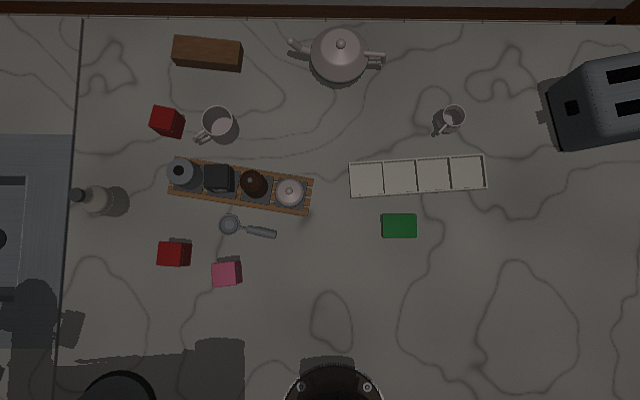

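View pics/side0.png

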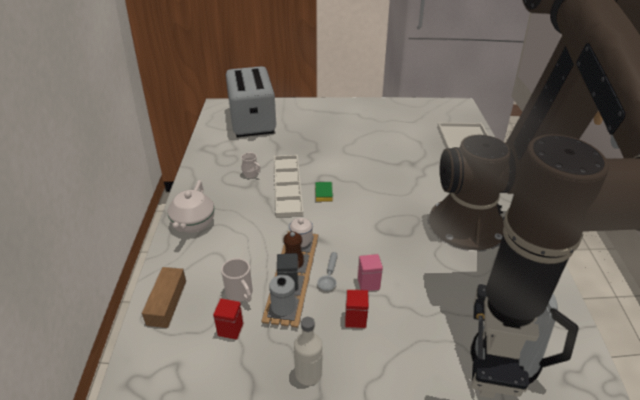

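The top view shows the row from left to right: canister (180,172), dark tin (219,178), mill (253,184), sugar pot (290,192). The caddy is at (418,176). There are four tin candidates: dark (219,178) on a mat, red (166,121), red (173,254) and pink (226,274). Only the dark one fits the description. I'll confirm it in an enlarged crop and measure more precisely.

```bash
cat > m.py <<'E'
from h import *
def fit(mask,P): 
    q=P[mask][:,:2].astype(np.float32); r=cv2.minAreaRect(q); return np.round(r[0],4),np.round(r[1],4),round(r[2],2)
im=cv2.imread('pics/top0.png')
for n in('top','side'):
    d=np.load(n+'0.npy');P=cloud(n,d);x,y,z=P[...,0],P[...,1],P[...,2]
    tab=(x>.4)&(x<.75)&(y>-.1)&(y<.0)&(abs(z)<.02); print(n,'table z',np.nanmedian(z[tab]))
    box=lambda a,b,c,e:(x>a)&(x<b)&(y>c)&(y<e)
    for nm,cx,cy,lo,hi in(('canister',.542,.341,.1,.112),('tin',.538,.263,.1,.115),('mill',.524,.184,.1,.12),('sugar',.506,.103,.068,.084),):
        m=box(cx-.045,cx+.045,cy-.045,cy+.045)&(z>lo)&(z<hi)
        print(nm,m.sum(),fit(m,P),np.round(np.nanmean(P[m],0),4),'zmax',np.nanmax(z[box(cx-.03,cx+.03,cy-.03,cy+.03)]))
    m=box(.45,.66,-.40,.0)&(z>.013)&(z<.026);print('caddy walls',m.sum(),fit(m,P))
    m=box(.4,.64,.02,.42)&(z>.012)&(z<.028);print('drain',m.sum(),fit(m,P))
    m=box(.58,.72,.15,.45)&(z>.03);print('obst L zmax/xmin',np.nanmax(z[m]),np.nanmin(x[m]))
    m=box(.6,.72,-.4,-.1)&(z>.03);print('small mug',np.nanmax(z[m]),np.nanmin(x[m]),np.nanmin(y[m]),np.nanmax(y[m]))
cv2.imwrite('pics/crop1.png',cv2.resize(im[100:300,140:330],None,fx=3,fy=3,interpolation=cv2.INTER_CUBIC)[:600])
E
python3 m.py
```

```text
top table z 0.0003556396147339491
canister 516 (array([0.5443, 0.3375]), array([0.0575, 0.0588]), 1.48) [0.5441 0.3362 0.1071] zmax 0.12347780168511857
tin 575 (array([0.5353, 0.2603]), array([0.0511, 0.0522]), 1.05) [0.5353 0.26   0.1072] zmax 0.11182407495785118
mill 244 (array([0.5233, 0.1827]), array([0.0473, 0.0472]), 2.65) [0.5211 0.1806 0.115 ] zmax 0.13295589746892833
sugar 46 (array([0.5057, 0.1027]), array([0.0644, 0.062 ]), 0.83) [0.5003 0.0968 0.0807] zmax 0.11032533489871754
caddy walls 1121 (array([ 0.5466, -0.2005]), array([0.1756, 0.333 ]), 17.67)
drain 2827 (array([0.5153, 0.2269]), array([0.3437, 0.21  ]), 64.08)
obst L zmax/xmin 0.09264240667745438 0.6247385164761146
small mug 0.07663866645008122 0.648728956837357 -0.2969227343972053 -0.23685395653008906
side table z 0.001728471656294861
canister 359 (array([0.5431, 0.3388]), array([0.0587, 0.0584]), 70.9) [0.5429 0.344  0.1074] zmax 0.12439962817659878
tin 351 (array([0.5346, 0.263 ]), array([0.0502, 0.0545]), 1.33) [0.5343 0.2655 0.1079] zmax 0.11287617374960113
mill 149 (array([0.5212, 0.1916]), array([0.0478, 0.0381]), 11.15) [0.5213 0.1994 0.1119] zmax 0.13476596159930565
sugar 60 (array([0.4951, 0.1108]), array([0.0653, 0.0444]), 35.1) [0.4907 0.1232 0.077 ] zmax 0.1127962484018511
caddy walls 522 (array([ 0.5239, -0.2   ]), array([0.146 , 0.3327]), 4.44)
drain 1491 (array([0.5066, 0.2295]), array([0.3465, 0.1993]), 68.19)
obst L zmax/xmin 0.09426266990982102 0.6243670147140039
small mug 0.07966642484512154 0.6492174555591322 -0.3019915235369661 -0.23353849880488564
```

View pics/crop1.png

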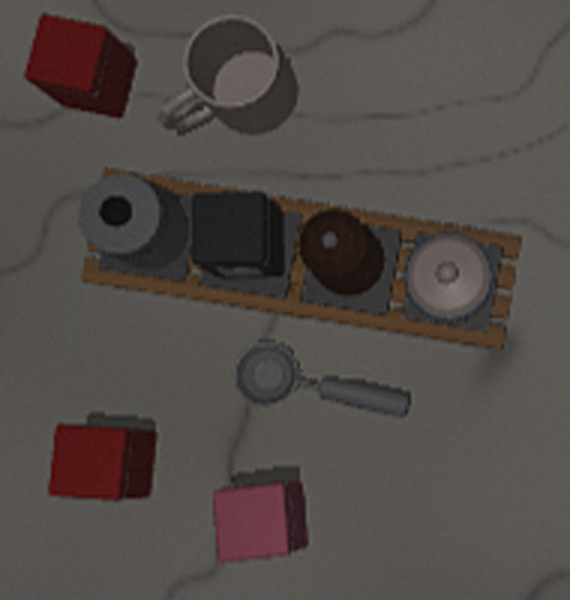

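The crop confirms the dark tin with a pale label on a mat (about (235,230) in the crop). The red (80,60), red (100,460) and pink (260,520) tins stand on the table and are look-alikes. Next I need the caddy pose from colour and depth, plus sideways accuracy for the drain rack.

```bash
cat > m2.py <<'E'
from h import *
for n in('top','side'):
    im=cv2.imread(f'pics/{n}0.png').astype(int);P=cloud(n,np.load(n+'0.npy'));x,y,z=P[...,0],P[...,1],P[...,2]
    b=(x>.45)&(x<.66)&(y>-.42)&(y<.0)&(z<.03)
    g=im.sum(2); th=cv2.threshold((g[b]/3).astype(np.uint8),0,255,cv2.THRESH_OTSU)[0]
    m=(b&(g/3>th)).astype(np.uint8); k,l,s,c=cv2.connectedComponentsWithStats(cv2.morphologyEx(m,cv2.MORPH_CLOSE,np.ones((5,5))))
    i=1+s[1:,4].argmax(); q=P[(l==i)&b]
    print(n,th,len(q),cv2.minAreaRect(q[:,:2].astype(np.float32)), np.nanpercentile(q[:,2],[5,50,95]))
    wl=q[q[:,2]>.013]; print(cv2.minAreaRect(wl[:,:2].astype(np.float32)))
    # drain rack: pale wood
    b=(x>.4)&(x<.64)&(y>.02)&(y<.42)&(z>.008)&(z<.03)&(im[...,2]-im[...,0]>20); q=P[b]
    print('drain',b.sum(),cv2.minAreaRect(q[:,:2].astype(np.float32)))
E
python3 m2.py
```

```text
top 93.0 4751 ((0.5573217272758484, -0.20150569081306458), (0.08409765362739563, 0.3317547142505646), 4.5006794929504395) [0.00289308 0.00660629 0.02078026]
((0.5570151209831238, -0.19761037826538086), (0.08409765362739563, 0.3239401876926422), 4.5006794929504395)
drain 1414 ((0.5269829630851746, 0.22154924273490906), (0.3334147334098816, 0.0904553011059761), 81.1800537109375)
side 140.0 4271 ((0.5554059147834778, -0.21002770960330963), (0.41972222924232483, 0.20899797976016998), 89.9726791381836) [-0.00166854  0.00297055  0.01993667]
((0.5548065900802612, -0.19839158654212952), (0.08413802087306976, 0.33125728368759155), 4.437315464019775)
drain 910 ((0.5521969795227051, 0.21844814717769623), (0.33675912022590637, 0.14619286358356476), 81.02119445800781)
```

```bash
cat > d.py <<'E'
import sys
from h import *
# usage: d.py x y z yawdeg  -> tool-axis shift (cm) and turn about tool z (deg)
s=arm.get_state(); T=R.from_euler('xyz',s['ee_rot']); a=np.array(sys.argv[1:],float)
print('pos',np.round(s['eef_pos'],4),'rpy',np.round(np.degrees(s['ee_rot']),2),'t',s['t'],'w',round(s['width'],4),'F',np.round(s['force'],1))
for a in a.reshape(-1,4):
    t=T.inv().apply(a[:3]-s['eef_pos'])*100; r=(T.inv()*R.from_euler('xyz',[np.pi,0,np.radians(a[3])])).as_rotvec(degrees=True)
    print('shift cm',np.round(t,2),'rot',np.round(r,2))
E
python3 - <<'E'
from h import *
P=cloud('top',np.load('top0.npy'))
b=P[150:240,60:140].reshape(-1,3);b=b[b[:,2]>.05];print('bottle',np.percentile(b,[1,50,99],axis=0))
E
python3 d.py .4 .45 .30 -60 .544 .338 .21 -98.8
```

```text
bottle [[0.45300471 0.48367957 0.05229342]
 [0.4788135  0.50110255 0.12621304]
 [0.50971885 0.52935417 0.19117458]]
pos [0.1682 0.6537 0.2406] rpy [-180.      0.    -14.42] t 0.7 w 0.0879 F [-1.1 -0.3  0.4]
shift cm [27.53 13.95 -5.94] rot [-0.    0.   45.58]
shift cm [44.26 21.21  3.06] rot [-0.    0.   84.38]
```

Call:
{"name": "move_arm", "arguments": {"rows": [{"translation":[3.5,1.7,-2],"rot":[0,0,7],"hand":0},{"translation":[7,3.4,-4],"rot":[0,0,14],"hand":0},{"translation":[10.5,5.1,-4],"rot":[0,0,21],"hand":0},{"translation":[14,6.8,-4],"rot":[0,0,28],"hand":0},{"translation":[17.5,8.5,-4],"rot":[0,0,35],"hand":0},{"translation":[21,10.2,-4],"rot":[0,0,42],"hand":0},{"translation":[24.5,11.9,-4],"rot":[0,0,49],"hand":0},{"translation":[28,13.6,-4],"rot":[0,0,56],"hand":0}], "squeeze": 30}}

```text
t: 1.37
eef_pos: [0.4066, 0.4508, 0.281]
ee_rot: [-3.141, 0.001, -1.235]
force: [0.0, 0.9, -0.2]
width: 0.0875
gripper_force: 0.0
```

```bash
python3 d.py .5437 .338 .20 -98.8 .5437 .338 .079 -98.8
```

```text
pos [0.4066 0.4508 0.281 ] rpy [-1.7997e+02  3.0000e-02 -7.0760e+01] t 1.3667 w 0.0875 F [ 0.   0.9 -0.2]
shift cm [15.17 -9.22  8.1 ] rot [-2.000e-02  4.000e-02  2.804e+01]
shift cm [15.18 -9.21 20.2 ] rot [-2.000e-02  4.000e-02  2.804e+01]
```

Call:
{"name": "move_arm", "arguments": {"rows": [{"translation":[3,-1.8,0],"rot":[0,0,6],"hand":0},{"translation":[6,-3.7,1],"rot":[0,0,12],"hand":0},{"translation":[9,-5.5,3],"rot":[0,0,18],"hand":0},{"translation":[12,-7.3,5],"rot":[0,0,24],"hand":0},{"translation":[15.2,-9.2,7],"rot":[0,0,28],"hand":0},{"translation":[15.2,-9.2,8],"rot":[0,0,28],"hand":0},{"translation":[15.2,-9.2,8],"rot":[0,0,28],"hand":0},{"translation":[15.2,-9.2,8],"rot":[0,0,28],"hand":0}]}}

```text
t: 2.03
eef_pos: [0.5431, 0.3394, 0.2002]
ee_rot: [3.141, -0.001, -1.718]
force: [0.5, -0.4, 1.2]
width: 0.0875
gripper_force: 0.0
```

```bash
python3 d.py .5437 .338 .079 -98.8; python3 - <<'E'
from h import *
im,d=arm.grab_frame('side');cv2.imwrite('pics/s1.png',cv2.resize(im[160:380,200:460,::-1],None,fx=2.5,fy=2.5))
E
```

```text
pos [0.5431 0.3394 0.2002] rpy [ 1.7997e+02 -6.0000e-02 -9.8440e+01] t 2.0333 w 0.0875 F [ 0.5 -0.4  1.2]
shift cm [ 0.12 -0.08 12.12] rot [ 0.03 -0.06  0.36]
```

View pics/s1.png

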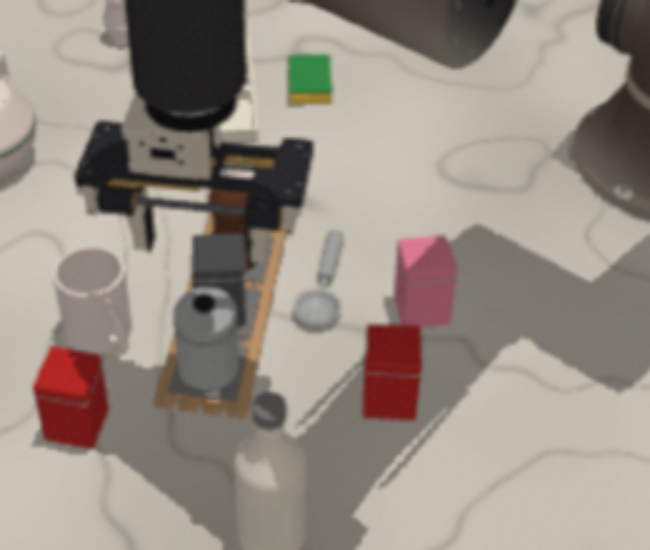

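The gripper is above the canister (crop ≈(205,340)), and the jaws straddle across the row as planned. I'll descend.

Call:
{"name": "move_arm", "arguments": {"rows": [{"translation":[0.1,0,3],"rot":[0,0,0],"hand":0},{"translation":[0.1,0,6],"rot":[0,0,0],"hand":0},{"translation":[0.1,0,9],"rot":[0,0,0],"hand":0},{"translation":[0.1,0,11],"rot":[0,0,0],"hand":0},{"translation":[0.1,0,12.1],"rot":[0,0,0],"hand":0},{"translation":[0.1,0,12.1],"rot":[0,0,0],"hand":0},{"translation":[0.1,0,12.1],"rot":[0,0,0],"hand":0.2},{"translation":[0.1,0,12.1],"rot":[0,0,0],"hand":0.4}], "squeeze": 25}}

```text
t: 2.75
eef_pos: [0.5437, 0.3402, 0.0817]
ee_rot: [-3.14, 0.002, -1.717]
force: [-0.6, 0.3, 0.2]
width: 0.0792
gripper_force: 0.0
```

Call:
{"name": "move_arm", "arguments": {"rows": [{"translation":[0,0,0],"rot":[0,0,0],"hand":0.6},{"translation":[0,0,0],"rot":[0,0,0],"hand":0.8},{"translation":[0,0,0],"rot":[0,0,0],"hand":1},{"translation":[0,0,0],"rot":[0,0,0],"hand":1},{"translation":[0,0,0],"rot":[0,0,0],"hand":1},{"translation":[0,0,0],"rot":[0,0,0],"hand":1}]}}

```text
t: 3.25
eef_pos: [0.5434, 0.3392, 0.0807]
ee_rot: [-3.141, 0.001, -1.718]
force: [-1.3, 0.4, 5.6]
width: 0.0596
gripper_force: 25.0
```

Call:
{"name": "move_arm", "arguments": {"rows": [{"translation":[0,0,-1],"rot":[0,0,0],"hand":1},{"translation":[0,0,-3],"rot":[0,0,0],"hand":1},{"translation":[0,0,-6],"rot":[0,0,0],"hand":1},{"translation":[0,0,-9],"rot":[0,0,0],"hand":1},{"translation":[0,0,-12],"rot":[0,0,0],"hand":1},{"translation":[0,0,-14],"rot":[0,0,0],"hand":1},{"translation":[0,0,-14],"rot":[0,0,0],"hand":1}]}}

```text
t: 3.83
eef_pos: [0.5446, 0.3399, 0.2253]
ee_rot: [-3.137, 0.006, -1.717]
force: [0.2, 1.3, -2.0]
width: 0.0599
gripper_force: 25.0
```

```bash
python3 d.py .5659 -.3186 .21 -85.5;
```

```text
pos [0.5446 0.3399 0.2253] rpy [-179.71    0.32  -98.4 ] t 3.8333 w 0.0599 F [ 0.2  1.3 -2. ]
shift cm [ 64.84 -11.72   1.23] rot [ -0.32   0.28 -12.9 ]
```

Call:
{"name": "move_arm", "arguments": {"rows": [{"translation":[1.5,-0.3,0],"rot":[0,0,0],"hand":1},{"translation":[4,-0.7,0],"rot":[0,0,0],"hand":1},{"translation":[7,-1.3,0],"rot":[0,0,0],"hand":1},{"translation":[10.5,-1.9,0],"rot":[0,0,0],"hand":1},{"translation":[14,-2.5,0],"rot":[0,0,0],"hand":1},{"translation":[17.5,-3.2,0],"rot":[0,0,0],"hand":1},{"translation":[21,-3.8,0],"rot":[0,0,0],"hand":1},{"translation":[24.5,-4.4,0],"rot":[0,0,0],"hand":1}]}}

```text
t: 4.5
eef_pos: [0.5491, 0.0876, 0.2183]
ee_rot: [3.139, -0.001, -1.718]
force: [0.8, 0.5, -2.9]
width: 0.0598
gripper_force: 25.0
```

Call:
{"name": "move_arm", "arguments": {"rows": [{"translation":[3.5,-0.6,0],"rot":[0,0,-2],"hand":1},{"translation":[7,-1.3,0],"rot":[0,0,-4],"hand":1},{"translation":[10.5,-1.9,0],"rot":[0,0,-6],"hand":1},{"translation":[14,-2.5,0],"rot":[0,0,-8],"hand":1},{"translation":[17.5,-3.2,0],"rot":[0,0,-10],"hand":1},{"translation":[21,-3.8,0],"rot":[0,0,-12],"hand":1},{"translation":[24.5,-4.4,0],"rot":[0,0,-12.9],"hand":1},{"translation":[28,-5,0],"rot":[0,0,-12.9],"hand":1}]}}

```text
t: 5.17
eef_pos: [0.5573, -0.1961, 0.2182]
ee_rot: [3.139, 0.001, -1.492]
force: [0.6, 0.9, -2.5]
width: 0.0597
gripper_force: 25.0
```

```bash
python3 d.py .5659 -.3186 .14 -85.5;
```

```text
pos [ 0.5573 -0.1961  0.2182] rpy [ 1.7985e+02  5.0000e-02 -8.5490e+01] t 5.1667 w 0.0597 F [ 0.6  0.9 -2.5]
shift cm [12.28  0.09  7.81] rot [0.15 0.05 0.01]
```

Call:
{"name": "move_arm", "arguments": {"rows": [{"translation":[3.5,0,0],"rot":[0,0,0],"hand":1},{"translation":[7,0,0],"rot":[0,0,0],"hand":1},{"translation":[10,0.1,0],"rot":[0,0,0],"hand":1},{"translation":[12.2,0.1,1],"rot":[0,0,0],"hand":1},{"translation":[12.2,0.1,4],"rot":[0,0,0],"hand":1},{"translation":[12.2,0.1,7],"rot":[0,0,0],"hand":1},{"translation":[12.2,0.1,10],"rot":[0,0,0],"hand":1},{"translation":[12.2,0.1,10],"rot":[0,0,0],"hand":1}]}}

```text
t: 5.83
eef_pos: [0.5619, -0.3146, 0.1116]
ee_rot: [3.13, 0.006, -1.495]
force: [-1.6, 0.6, -4.9]
width: 0.0596
gripper_force: 25.0
```

```bash
python3 d.py .5659 -.3186 .0635 -85.5;python3 - <<'E'
from h import *
im,d=arm.grab_frame('side');im2,_=arm.grab_frame('top');a=cv2.resize(im[110:270,180:380,::-1],None,fx=2,fy=2);b=cv2.resize(im2[120:280,330:530,::-1],None,fx=2,fy=2);cv2.imwrite('pics/s2.png',np.hstack([a,b]))
E
```

```text
pos [ 0.5619 -0.3146  0.1116] rpy [179.32   0.35 -85.68] t 5.8333 w 0.0596 F [-1.6  0.6 -4.9]
shift cm [ 0.45 -0.43  4.8 ] rot [ 0.68  0.35 -0.18]
```

View pics/s2.png

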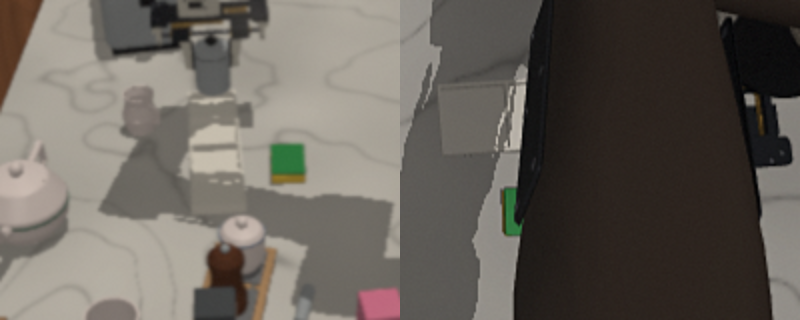

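Left half: the canister, held upright, hangs over the far end pocket (about (212,65)). Next, settle and lower it slowly.

Call:
{"name": "move_arm", "arguments": {"rows": [{"translation":[0.1,-0.1,0.5],"rot":[0,0,0],"hand":1},{"translation":[0.1,-0.1,1],"rot":[0,0,0],"hand":1},{"translation":[0.1,-0.1,1.5],"rot":[0,0,0],"hand":1},{"translation":[0.1,-0.1,2],"rot":[0,0,0],"hand":1},{"translation":[0.1,-0.1,2],"rot":[0,0,0],"hand":1},{"translation":[0.1,-0.1,2],"rot":[0,0,0],"hand":1}]}}

```text
t: 6.43
eef_pos: [0.5685, -0.3168, 0.0995]
ee_rot: [3.141, 0.0, -1.493]
force: [-0.3, 0.3, -2.5]
width: 0.0597
gripper_force: 25.0
```

```bash
python3 d.py .5659 -.3186 .0635 -85.5
```

```text
pos [ 0.5685 -0.3168  0.0995] rpy [179.98   0.   -85.52] t 6.4333 w 0.0597 F [-0.3  0.3 -2.5]
shift cm [0.16 0.27 3.6 ] rot [ 0.02  0.   -0.02]
```

Call:
{"name": "move_arm", "arguments": {"rows": [{"translation":[0.2,0.3,0.5],"rot":[0,0,0],"hand":1},{"translation":[0.2,0.3,1.2],"rot":[0,0,0],"hand":1},{"translation":[0.2,0.3,1.9],"rot":[0,0,0],"hand":1},{"translation":[0.2,0.3,2.5],"rot":[0,0,0],"hand":1},{"translation":[0.2,0.3,3.0],"rot":[0,0,0],"hand":1},{"translation":[0.2,0.3,3.2],"rot":[0,0,0],"hand":1},{"translation":[0.2,0.3,3.3],"rot":[0,0,0],"hand":1},{"translation":[0.2,0.3,3.3],"rot":[0,0,0],"hand":1}]}}

```text
t: 7.1
eef_pos: [0.5657, -0.3191, 0.0662]
ee_rot: [3.141, 0.0, -1.493]
force: [0.3, 0.5, -3.2]
width: 0.0597
gripper_force: 25.0
```

Call:
{"name": "move_arm", "arguments": {"rows": [{"translation":[0,0,0],"rot":[0,0,0],"hand":1},{"translation":[0,0,0.1],"rot":[0,0,0],"hand":1},{"translation":[0,0,0.2],"rot":[0,0,0],"hand":1},{"translation":[0,0,0.2],"rot":[0,0,0],"hand":1}]}}

```text
t: 7.43
eef_pos: [0.5657, -0.3191, 0.0646]
ee_rot: [-3.141, -0.0, -1.493]
force: [-0.7, 0.6, -2.6]
width: 0.0594
gripper_force: 25.0
```

Call:
{"name": "move_arm", "arguments": {"rows": [{"translation":[0,0,0.1],"rot":[0,0,0],"hand":1},{"translation":[0,0,0.1],"rot":[0,0,0],"hand":1},{"translation":[0,0,0.2],"rot":[0,0,0],"hand":1},{"translation":[0,0,0.2],"rot":[0,0,0],"hand":1}]}}

```text
t: 7.77
eef_pos: [0.5659, -0.3192, 0.0627]
ee_rot: [-3.141, -0.0, -1.493]
force: [0.0, -1.3, -1.6]
width: 0.0593
gripper_force: 25.0
```

Call:
{"name": "move_arm", "arguments": {"rows": [{"translation":[0,0,0.1],"rot":[0,0,0],"hand":1},{"translation":[0,0,0.1],"rot":[0,0,0],"hand":1},{"translation":[0,0,0.1],"rot":[0,0,0],"hand":1}]}}

```text
t: 8.02
eef_pos: [0.5659, -0.3193, 0.0627]
ee_rot: [-3.141, -0.001, -1.492]
force: [-1.9, 2.0, 4.4]
width: 0.0597
gripper_force: 25.0
```

Call:
{"name": "move_arm", "arguments": {"rows": [{"translation":[0,0,0],"rot":[0,0,0],"hand":0.3},{"translation":[0,0,0],"rot":[0,0,0],"hand":0.2},{"translation":[0,0,0],"rot":[0,0,0],"hand":0.1},{"translation":[0,0,0],"rot":[0,0,0],"hand":0},{"translation":[0,0,0],"rot":[0,0,0],"hand":0},{"translation":[0,0,0],"rot":[0,0,0],"hand":0}]}}

```text
t: 8.52
eef_pos: [0.5658, -0.3192, 0.0615]
ee_rot: [3.142, -0.0, -1.493]
force: [-0.1, -0.3, 0.2]
width: 0.086
gripper_force: 0.0
```

Call:
{"name": "move_arm", "arguments": {"rows": [{"translation":[0,0,-1],"rot":[0,0,0],"hand":0},{"translation":[0,0,-4],"rot":[0,0,0],"hand":0},{"translation":[0,0,-8],"rot":[0,0,0],"hand":0},{"translation":[0,0,-12],"rot":[0,0,0],"hand":0},{"translation":[-3,0,-15],"rot":[0,0,0],"hand":0},{"translation":[-7,0,-16],"rot":[0,0,0],"hand":0},{"translation":[-11,0,-16],"rot":[0,0,0],"hand":0},{"translation":[-15,0,-16],"rot":[0,0,0],"hand":0}]}}

```text
t: 9.18
eef_pos: [0.5541, -0.1684, 0.2238]
ee_rot: [-3.138, -0.0, -1.494]
force: [0.4, 0.5, -0.7]
width: 0.0875
gripper_force: 0.0
```

```bash
python3 d.py .535 .2615 .20 -89
```

```text
pos [ 0.5541 -0.1684  0.2238] rpy [-1.7981e+02 -1.0000e-02 -8.5590e+01] t 9.1833 w 0.0875 F [ 0.4  0.5 -0.7]
shift cm [-43.01  -1.39   2.37] rot [-0.2  -0.01  3.41]
```

Call:
{"name": "move_arm", "arguments": {"rows": [{"translation":[-3.5,-0.1,0],"rot":[0,0,0],"hand":0},{"translation":[-7,-0.2,0],"rot":[0,0,0.5],"hand":0},{"translation":[-10.5,-0.3,0],"rot":[0,0,1],"hand":0},{"translation":[-14,-0.4,0],"rot":[0,0,1.5],"hand":0},{"translation":[-17.5,-0.5,0],"rot":[0,0,2],"hand":0},{"translation":[-21,-0.6,0],"rot":[0,0,2.5],"hand":0},{"translation":[-24.5,-0.7,0],"rot":[0,0,3],"hand":0},{"translation":[-28,-0.8,0],"rot":[0,0,3.4],"hand":0}]}}

```text
t: 9.85
eef_pos: [0.5398, 0.1119, 0.2227]
ee_rot: [-3.14, 0.001, -1.552]
force: [0.4, -0.5, 0.5]
width: 0.0872
gripper_force: 0.0
```

Call:
{"name": "move_arm", "arguments": {"rows": [{"translation":[-3.5,0.3,0],"rot":[0,0,0],"hand":0},{"translation":[-7,0.3,0],"rot":[0,0,0],"hand":0},{"translation":[-10.5,0.3,0],"rot":[0,0,0],"hand":0},{"translation":[-14,0.3,1],"rot":[0,0,0],"hand":0},{"translation":[-15,0.3,2],"rot":[0,0,0],"hand":0},{"translation":[-15,0.3,2.3],"rot":[0,0,0],"hand":0},{"translation":[-15,0.3,2.3],"rot":[0,0,0],"hand":0},{"translation":[-15,0.3,2.3],"rot":[0,0,0],"hand":0}]}}

```text
t: 10.52
eef_pos: [0.5343, 0.2594, 0.199]
ee_rot: [3.142, -0.0, -1.552]
force: [0.3, -0.3, -0.2]
width: 0.0876
gripper_force: 0.0
```

```bash
python3 d.py .535 .2615 .069 -89
```

```text
pos [0.5343 0.2594 0.199 ] rpy [ 1.800e+02 -2.000e-02 -8.893e+01] t 10.5167 w 0.0876 F [ 0.3 -0.3 -0.2]
shift cm [-0.21 -0.07 13.  ] rot [ 0.   -0.02  0.07]
```

Call:
{"name": "move_arm", "arguments": {"rows": [{"translation":[-0.1,-0.1,3],"rot":[0,0,0],"hand":0},{"translation":[-0.2,-0.1,6],"rot":[0,0,0],"hand":0},{"translation":[-0.2,-0.1,9],"rot":[0,0,0],"hand":0},{"translation":[-0.2,-0.1,11],"rot":[0,0,0],"hand":0},{"translation":[-0.2,-0.1,12.5],"rot":[0,0,0],"hand":0},{"translation":[-0.2,-0.1,13],"rot":[0,0,0],"hand":0},{"translation":[-0.2,-0.1,13],"rot":[0,0,0],"hand":0},{"translation":[-0.2,-0.1,13],"rot":[0,0,0],"hand":0.2}]}}

```text
t: 11.18
eef_pos: [0.5361, 0.2618, 0.0697]
ee_rot: [-3.141, 0.001, -1.553]
force: [0.3, -0.1, 0.1]
width: 0.0847
gripper_force: 0.0
```

Call:
{"name": "move_arm", "arguments": {"rows": [{"translation":[0,0,0],"rot":[0,0,0],"hand":0.35},{"translation":[0,0,0],"rot":[0,0,0],"hand":0.5},{"translation":[0,0,0],"rot":[0,0,0],"hand":0.7},{"translation":[0,0,0],"rot":[0,0,0],"hand":1},{"translation":[0,0,0],"rot":[0,0,0],"hand":1},{"translation":[0,0,0],"rot":[0,0,0],"hand":1},{"translation":[0,0,0],"rot":[0,0,0],"hand":1}]}}

```text
t: 11.77
eef_pos: [0.5353, 0.2623, 0.069]
ee_rot: [-3.141, 0.0, -1.552]
force: [-1.7, -0.0, 4.9]
width: 0.0517
gripper_force: 24.9
```

```bash
python3 d.py .535 .2615 .069 -89
```

```text
pos [0.5353 0.2623 0.069 ] rpy [-1.7999e+02  1.0000e-02 -8.8910e+01] t 11.7667 w 0.0517 F [-1.7 -0.   4.9]
shift cm [ 0.08  0.03 -0.  ] rot [-0.01  0.01  0.09]
```

Call:
{"name": "move_arm", "arguments": {"rows": [{"translation":[0,0,-1],"rot":[0,0,0],"hand":1},{"translation":[0,0,-3],"rot":[0,0,0],"hand":1},{"translation":[0,0,-6],"rot":[0,0,0],"hand":1},{"translation":[0,0,-9],"rot":[0,0,0],"hand":1},{"translation":[0,0,-12],"rot":[0,0,0],"hand":1},{"translation":[0,0,-14],"rot":[0,0,0],"hand":1},{"translation":[1,0,-14],"rot":[0,0,0],"hand":1},{"translation":[3,0,-14],"rot":[0,0,0],"hand":1}]}}

```text
t: 12.43
eef_pos: [0.5363, 0.2334, 0.2099]
ee_rot: [-3.139, 0.002, -1.551]
force: [0.0, -0.3, -2.7]
width: 0.052
gripper_force: 24.9
```

```bash
python3 d.py .5596 -.2389 .21 -85.5;
```

```text
pos [0.5363 0.2334 0.2099] rpy [-1.7988e+02  1.3000e-01 -8.8840e+01] t 12.4333 w 0.052 F [ 0.  -0.3 -2.7]
shift cm [47.27 -1.37 -0.11] rot [-0.12  0.12 -3.34]
```

Call:
{"name": "move_arm", "arguments": {"rows": [{"translation":[3,-0.1,0],"rot":[0,0,0],"hand":1},{"translation":[6,-0.2,0],"rot":[0,0,0],"hand":1},{"translation":[9,-0.3,0],"rot":[0,0,0],"hand":1},{"translation":[12,-0.4,0],"rot":[0,0,0],"hand":1},{"translation":[15,-0.5,0],"rot":[0,0,0],"hand":1},{"translation":[18,-0.6,0],"rot":[0,0,0],"hand":1},{"translation":[21,-0.7,0],"rot":[0,0,0],"hand":1},{"translation":[24,-0.7,0],"rot":[0,0,0],"hand":1}]}}

```text
t: 13.1
eef_pos: [0.5465, -0.0095, 0.2079]
ee_rot: [3.14, -0.0, -1.552]
force: [0.3, -1.0, -2.4]
width: 0.0516
gripper_force: 24.9
```

Call:
{"name": "move_arm", "arguments": {"rows": [{"translation":[3,-0.1,0],"rot":[0,0,0],"hand":1},{"translation":[6,-0.2,0],"rot":[0,0,-1],"hand":1},{"translation":[9,-0.3,0],"rot":[0,0,-2],"hand":1},{"translation":[12,-0.4,0],"rot":[0,0,-3],"hand":1},{"translation":[15,-0.5,0],"rot":[0,0,-3.3],"hand":1},{"translation":[18,-0.6,0],"rot":[0,0,-3.3],"hand":1},{"translation":[20,-0.7,0],"rot":[0,0,-3.3],"hand":1},{"translation":[20,-0.7,0],"rot":[0,0,-3.3],"hand":1}]}}

```text
t: 13.77
eef_pos: [0.5571, -0.2109, 0.2074]
ee_rot: [3.139, -0.0, -1.498]
force: [0.7, -0.1, -2.6]
width: 0.0518
gripper_force: 24.9
```

```bash
python3 d.py .5596 -.2389 .053 -85.5;
```

```text
pos [ 0.5571 -0.2109  0.2074] rpy [179.87  -0.   -85.81] t 13.7667 w 0.0518 F [ 0.7 -0.1 -2.6]
shift cm [ 2.81 -0.08 15.44] rot [ 0.13 -0.   -0.31]
```

Call:
{"name": "move_arm", "arguments": {"rows": [{"translation":[1.5,-0.1,0],"rot":[0,0,-0.3],"hand":1},{"translation":[2.8,-0.1,2],"rot":[0,0,-0.3],"hand":1},{"translation":[2.8,-0.1,5],"rot":[0,0,-0.3],"hand":1},{"translation":[2.8,-0.1,8],"rot":[0,0,-0.3],"hand":1},{"translation":[2.8,-0.1,11],"rot":[0,0,-0.3],"hand":1},{"translation":[2.8,-0.1,12],"rot":[0,0,-0.3],"hand":1},{"translation":[2.8,-0.1,12],"rot":[0,0,-0.3],"hand":1},{"translation":[2.8,-0.1,12],"rot":[0,0,-0.3],"hand":1}]}}

```text
t: 14.43
eef_pos: [0.5614, -0.2355, 0.0889]
ee_rot: [3.141, -0.0, -1.489]
force: [0.4, 0.5, -2.2]
width: 0.0519
gripper_force: 24.9
```

```bash
python3 d.py .5596 -.2389 .053 -85.5;
```

```text
pos [ 0.5614 -0.2355  0.0889] rpy [ 1.7995e+02 -2.0000e-02 -8.5300e+01] t 14.4333 w 0.0519 F [ 0.4  0.5 -2.2]
shift cm [0.33 0.2  3.59] rot [ 0.05 -0.02  0.2 ]
```

Call:
{"name": "move_arm", "arguments": {"rows": [{"translation":[0.2,0.2,0.8],"rot":[0,0,0.2],"hand":1},{"translation":[0.3,0.2,1.6],"rot":[0,0,0.2],"hand":1},{"translation":[0.3,0.2,2.4],"rot":[0,0,0.2],"hand":1},{"translation":[0.3,0.2,3.0],"rot":[0,0,0.2],"hand":1},{"translation":[0.3,0.2,3.3],"rot":[0,0,0.2],"hand":1},{"translation":[0.3,0.2,3.5],"rot":[0,0,0.2],"hand":1},{"translation":[0.3,0.2,3.6],"rot":[0,0,0.2],"hand":1},{"translation":[0.3,0.2,3.6],"rot":[0,0,0.2],"hand":1}]}}

```text
t: 15.1
eef_pos: [0.5596, -0.2385, 0.0525]
ee_rot: [3.141, -0.0, -1.493]
force: [-0.2, 0.1, -3.7]
width: 0.0517
gripper_force: 24.9
```

Call:
{"name": "move_arm", "arguments": {"rows": [{"translation":[0,0,0.1],"rot":[0,0,0],"hand":1},{"translation":[0,0,0.1],"rot":[0,0,0],"hand":1},{"translation":[0,0,0.2],"rot":[0,0,0],"hand":1},{"translation":[0,0,0.2],"rot":[0,0,0],"hand":1}]}}

```text
t: 15.43
eef_pos: [0.5598, -0.2386, 0.051]
ee_rot: [-3.141, -0.0, -1.493]
force: [-0.3, -0.4, -0.3]
width: 0.0521
gripper_force: 24.9
```

Call:
{"name": "move_arm", "arguments": {"rows": [{"translation":[0,0,0.1],"rot":[0,0,0],"hand":1},{"translation":[0,0,0.1],"rot":[0,0,0],"hand":1},{"translation":[0,0,0.1],"rot":[0,0,0],"hand":1}]}}

```text
t: 15.68
eef_pos: [0.5598, -0.2386, 0.051]
ee_rot: [-3.141, -0.001, -1.492]
force: [-2.9, 2.3, 9.1]
width: 0.052
gripper_force: 24.9
```

In contact. I'll release, rise and go to the mill.

Call:
{"name": "move_arm", "arguments": {"rows": [{"translation":[0,0,0],"rot":[0,0,0],"hand":0.38},{"translation":[0,0,0],"rot":[0,0,0],"hand":0.25},{"translation":[0,0,0],"rot":[0,0,0],"hand":0.1},{"translation":[0,0,0],"rot":[0,0,0],"hand":0},{"translation":[0,0,0],"rot":[0,0,0],"hand":0},{"translation":[0,0,0],"rot":[0,0,0],"hand":0},{"translation":[0,0,0],"rot":[0,0,0],"hand":0}]}}

```text
t: 16.27
eef_pos: [0.5595, -0.2385, 0.0495]
ee_rot: [3.141, 0.0, -1.493]
force: [-0.4, -0.1, 0.4]
width: 0.0858
gripper_force: 0.0
```

Call:
{"name": "move_arm", "arguments": {"rows": [{"translation":[0,0,-1],"rot":[0,0,0],"hand":0},{"translation":[0,0,-4],"rot":[0,0,0],"hand":0},{"translation":[0,0,-8],"rot":[0,0,0],"hand":0},{"translation":[0,0,-12],"rot":[0,0,0],"hand":0},{"translation":[-3,0,-15],"rot":[0,0,0],"hand":0},{"translation":[-7,0,-16],"rot":[0,0,0],"hand":0},{"translation":[-11,0,-16],"rot":[0,0,0],"hand":0},{"translation":[-15,0,-16],"rot":[0,0,0],"hand":0}]}}

```text
t: 16.93
eef_pos: [0.5479, -0.0877, 0.2118]
ee_rot: [-3.138, 0.0, -1.494]
force: [0.8, 0.7, -0.7]
width: 0.0877
gripper_force: 0.0
```

```bash
python3 d.py .5225 .183 .21 -98.8
```

```text
pos [ 0.5479 -0.0877  0.2118] rpy [-1.798e+02  2.000e-02 -8.559e+01] t 16.9333 w 0.0877 F [ 0.8  0.7 -0.7]
shift cm [-27.19   0.45   0.19] rot [-0.2   0.04 13.21]
```

Call:
{"name": "move_arm", "arguments": {"rows": [{"translation":[-4,0.1,0],"rot":[0,0,2],"hand":0},{"translation":[-8,0.1,0],"rot":[0,0,4],"hand":0},{"translation":[-12,0.2,0],"rot":[0,0,7],"hand":0},{"translation":[-16,0.3,0],"rot":[0,0,10],"hand":0},{"translation":[-20,0.3,0],"rot":[0,0,13.2],"hand":0},{"translation":[-24,0.4,0],"rot":[0,0,13.2],"hand":0},{"translation":[-27,0.5,0],"rot":[0,0,13.2],"hand":0},{"translation":[-27,0.5,0],"rot":[0,0,13.2],"hand":0}]}}

```text
t: 17.6
eef_pos: [0.5216, 0.1844, 0.2105]
ee_rot: [-3.14, 0.001, -1.719]
force: [0.2, -0.7, -0.5]
width: 0.0876
gripper_force: 0.0
```

```bash
python3 - <<'E'
from h import *
im,d=arm.grab_frame('side');a=cv2.resize(im[110:330,180:400,::-1],None,fx=2.7,fy=2.7);cv2.imwrite('pics/s3.png',a)
E
python3 d.py .5225 .183 .099 -98.8
```

```text
pos [0.5214 0.1824 0.2102] rpy [-1.7997e+02  3.0000e-02 -9.8510e+01] t 17.65 w 0.0875 F [ 0.3 -0.5 -0.4]
shift cm [-0.07 -0.09 11.12] rot [-0.03  0.03  0.29]
```

View pics/s3.png

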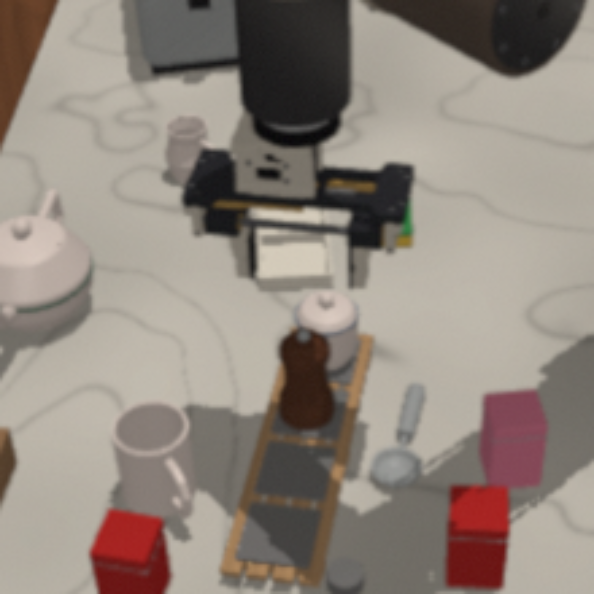

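The mill (305,380) and sugar pot (325,325) still stand, and the gripper is over the mill. Gripping the waist would bring the palm onto the ball on top, so I'll take the straight head band instead.

Call:
{"name": "move_arm", "arguments": {"rows": [{"translation":[-0.1,-0.1,3],"rot":[0,0,0],"hand":0},{"translation":[-0.1,-0.1,6],"rot":[0,0,0],"hand":0},{"translation":[-0.1,-0.1,9],"rot":[0,0,0],"hand":0},{"translation":[-0.1,-0.1,10.6],"rot":[0,0,0],"hand":0},{"translation":[-0.1,-0.1,11.1],"rot":[0,0,0],"hand":0},{"translation":[-0.1,-0.1,11.1],"rot":[0,0,0],"hand":0},{"translation":[-0.1,-0.1,11.1],"rot":[0,0,0],"hand":0},{"translation":[-0.1,-0.1,11.1],"rot":[0,0,0],"hand":0.2}]}}

```text
t: 18.32
eef_pos: [0.5239, 0.1809, 0.1002]
ee_rot: [-3.14, 0.002, -1.723]
force: [-0.3, -0.4, -0.2]
width: 0.085
gripper_force: 0.0
```

Call:
{"name": "move_arm", "arguments": {"rows": [{"translation":[0,0,0],"rot":[0,0,0],"hand":0.3},{"translation":[0,0,0],"rot":[0,0,0],"hand":0.4},{"translation":[0,0,0],"rot":[0,0,0],"hand":0.5},{"translation":[0,0,0],"rot":[0,0,0],"hand":0.7},{"translation":[0,0,0],"rot":[0,0,0],"hand":1},{"translation":[0,0,0],"rot":[0,0,0],"hand":1},{"translation":[0,0,0],"rot":[0,0,0],"hand":1},{"translation":[0,0,0],"rot":[0,0,0],"hand":1}]}}

```text
t: 18.98
eef_pos: [0.5229, 0.1807, 0.0987]
ee_rot: [3.142, -0.0, -1.723]
force: [-1.4, 0.2, 2.2]
width: 0.0488
gripper_force: 25.0
```

Call:
{"name": "move_arm", "arguments": {"rows": [{"translation":[0,0,-0.5],"rot":[0,0,0],"hand":1},{"translation":[0,0,-1.5],"rot":[0,0,0],"hand":1},{"translation":[0,0,-3.5],"rot":[0,0,0],"hand":1},{"translation":[0,0,-6],"rot":[0,0,0],"hand":1},{"translation":[0,0,-9],"rot":[0,0,0],"hand":1},{"translation":[0,0,-12],"rot":[0,0,0],"hand":1},{"translation":[0,0,-13],"rot":[0,0,0],"hand":1},{"translation":[0,0,-13],"rot":[0,0,0],"hand":1}], "squeeze": 30}}

```text
t: 19.65
eef_pos: [0.5244, 0.1814, 0.2325]
ee_rot: [-3.137, 0.004, -1.723]
force: [0.8, 1.0, -1.4]
width: 0.049
gripper_force: 30.0
```

```bash
python3 - <<'E'
from h import *
im,d=arm.grab_frame('side');a=cv2.resize(im[110:330,180:400,::-1],None,fx=2.7,fy=2.7);cv2.imwrite('pics/s4.png',a)
E
python3 d.py .5534 -.1591 .23 -85.5
```

```text
pos [0.5233 0.181  0.2301] rpy [-1.7989e+02  1.4000e-01 -9.8730e+01] t 19.7 w 0.0485 F [-0.8  0.3 -2.6]
shift cm [33.16 -8.14 -0.05] rot [ -0.13   0.13 -13.23]
```

View pics/s4.png

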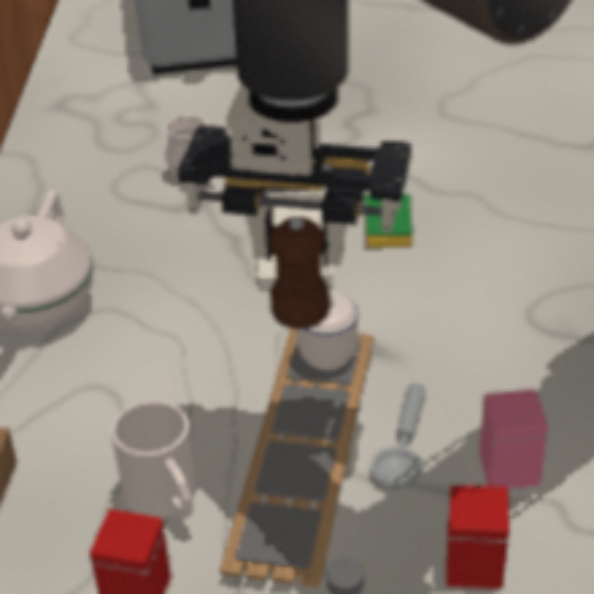

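The mill (300,270) hangs upright in the jaws. I'll carry it smoothly.

Call:
{"name": "move_arm", "arguments": {"rows": [{"translation":[1,-0.3,0],"rot":[0,0,0],"hand":1},{"translation":[2.8,-0.7,0],"rot":[0,0,0],"hand":1},{"translation":[5.2,-1.3,0],"rot":[0,0,-1],"hand":1},{"translation":[8,-2,0],"rot":[0,0,-3],"hand":1},{"translation":[10.8,-2.7,0],"rot":[0,0,-5],"hand":1},{"translation":[13.6,-3.3,0],"rot":[0,0,-7],"hand":1},{"translation":[16.4,-4,0],"rot":[0,0,-9],"hand":1},{"translation":[19.2,-4.7,0],"rot":[0,0,-11],"hand":1}]}}

```text
t: 20.37
eef_pos: [0.539, -0.0183, 0.2267]
ee_rot: [3.138, -0.001, -1.529]
force: [0.9, -0.7, -1.9]
width: 0.0489
gripper_force: 30.0
```

```bash
python3 d.py .5534 -.1591 .083 -85.5
```

```text
pos [ 0.539  -0.0183  0.2267] rpy [ 1.7981e+02 -3.0000e-02 -8.7630e+01] t 20.3667 w 0.0489 F [ 0.9 -0.7 -1.9]
shift cm [14.12 -0.91 14.38] rot [ 0.19 -0.03 -2.13]
```

Call:
{"name": "move_arm", "arguments": {"rows": [{"translation":[2.8,-0.2,0],"rot":[0,0,-0.5],"hand":1},{"translation":[5.6,-0.4,0],"rot":[0,0,-1],"hand":1},{"translation":[8.4,-0.6,0],"rot":[0,0,-1.6],"hand":1},{"translation":[10.9,-0.8,0],"rot":[0,0,-2.1],"hand":1},{"translation":[12.6,-0.9,0],"rot":[0,0,-2.1],"hand":1},{"translation":[13.7,-0.9,0],"rot":[0,0,-2.1],"hand":1},{"translation":[13.8,-0.9,1.5],"rot":[0,0,-2.1],"hand":1},{"translation":[13.8,-0.9,3],"rot":[0,0,-2.1],"hand":1}]}}

```text
t: 21.03
eef_pos: [0.5542, -0.1548, 0.1974]
ee_rot: [3.141, 0.0, -1.496]
force: [0.4, -0.2, -3.3]
width: 0.0488
gripper_force: 30.0
```

```bash
python3 d.py .5534 -.1591 .083 -85.5
```

```text
pos [ 0.5542 -0.1548  0.1974] rpy [ 1.7997e+02  1.0000e-02 -8.5720e+01] t 21.0333 w 0.0488 F [ 0.4 -0.2 -3.3]
shift cm [ 0.42  0.11 11.44] rot [ 0.03  0.01 -0.22]
```

Call:
{"name": "move_arm", "arguments": {"rows": [{"translation":[0.2,0.1,2],"rot":[0,0,0],"hand":1},{"translation":[0.4,0.1,4.5],"rot":[0,0,0],"hand":1},{"translation":[0.4,0.1,7],"rot":[0,0,0],"hand":1},{"translation":[0.4,0.1,9],"rot":[0,0,0],"hand":1},{"translation":[0.4,0.1,10.3],"rot":[0,0,0],"hand":1},{"translation":[0.4,0.1,11],"rot":[0,0,0],"hand":1},{"translation":[0.4,0.1,11.3],"rot":[0,0,0],"hand":1},{"translation":[0.4,0.1,11.3],"rot":[0,0,0],"hand":1}]}}

```text
t: 21.7
eef_pos: [0.5535, -0.1578, 0.0848]
ee_rot: [3.14, 0.0, -1.494]
force: [0.5, 0.7, -0.5]
width: 0.0489
gripper_force: 30.0
```

Call:
{"name": "move_arm", "arguments": {"rows": [{"translation":[0,0,0.1],"rot":[0,0,0],"hand":1},{"translation":[0,0,0.1],"rot":[0,0,0],"hand":1},{"translation":[0,0,0.2],"rot":[0,0,0],"hand":1},{"translation":[0,0,0.2],"rot":[0,0,0],"hand":1}]}}

```text
t: 22.03
eef_pos: [0.5543, -0.1579, 0.0841]
ee_rot: [-3.14, 0.0, -1.495]
force: [-1.0, 0.1, -1.5]
width: 0.0486
gripper_force: 30.0
```

Call:
{"name": "move_arm", "arguments": {"rows": [{"translation":[0,0,0],"rot":[0,0,0],"hand":1},{"translation":[0,0,0.1],"rot":[0,0,0],"hand":1},{"translation":[0,0,0.1],"rot":[0,0,0],"hand":1}]}}

```text
t: 22.28
eef_pos: [0.554, -0.1578, 0.0826]
ee_rot: [-3.141, 0.0, -1.495]
force: [-0.3, 0.0, -1.7]
width: 0.0485
gripper_force: 30.0
```

```bash
python3 - <<'E'
from h import *
im,d=arm.grab_frame('side');a=cv2.resize(im[60:220,200:360,::-1],None,fx=3.6,fy=3.6,interpolation=cv2.INTER_CUBIC);cv2.imwrite('pics/s5.png',a)
E
python3 d.py .5534 -.1591 .0807 -85.5
```

```text
pos [ 0.554  -0.1579  0.0826] rpy [-180.      0.    -85.63] t 22.3333 w 0.0491 F [ 0.1  0.5 -0.7]
shift cm [0.12 0.07 0.19] rot [-0.    0.   -0.13]
```

View pics/s5.png

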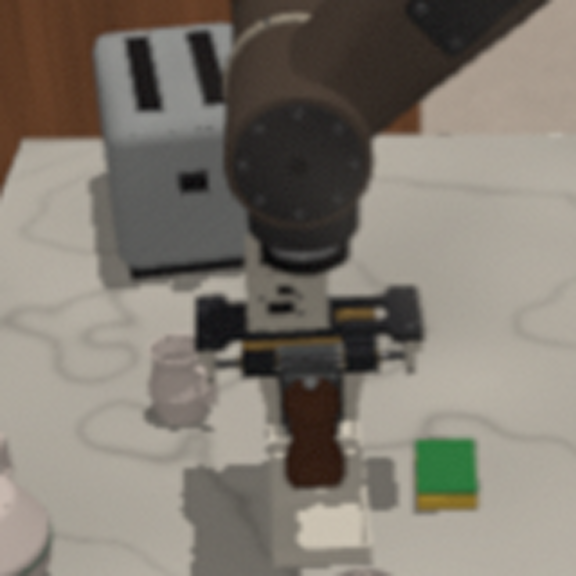

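The mill (315,435) is upright, just above or on the floor of the second pocket from the left. I'll keep easing it down.

Call:
{"name": "move_arm", "arguments": {"rows": [{"translation":[0,0,0.1],"rot":[0,0,0],"hand":1},{"translation":[0,0,0.1],"rot":[0,0,0],"hand":1},{"translation":[0,0,0.2],"rot":[0,0,0],"hand":1},{"translation":[0,0,0.2],"rot":[0,0,0],"hand":1}]}}

```text
t: 22.67
eef_pos: [0.5541, -0.158, 0.0807]
ee_rot: [-3.141, -0.0, -1.494]
force: [-0.2, 0.2, 0.3]
width: 0.0485
gripper_force: 30.0
```

Call:
{"name": "move_arm", "arguments": {"rows": [{"translation":[0,0,0.1],"rot":[0,0,0],"hand":1},{"translation":[0,0,0.1],"rot":[0,0,0],"hand":1},{"translation":[0,0,0.1],"rot":[0,0,0],"hand":1}]}}

```text
t: 22.92
eef_pos: [0.5541, -0.1581, 0.0806]
ee_rot: [-3.141, -0.0, -1.494]
force: [-3.8, 0.4, 8.2]
width: 0.0487
gripper_force: 30.0
```

Call:
{"name": "move_arm", "arguments": {"rows": [{"translation":[0,0,-0.1],"rot":[0,0,0],"hand":0.42},{"translation":[0,0,-0.1],"rot":[0,0,0],"hand":0.3},{"translation":[0,0,-0.1],"rot":[0,0,0],"hand":0.15},{"translation":[0,0,-0.1],"rot":[0,0,0],"hand":0},{"translation":[0,0,-0.1],"rot":[0,0,0],"hand":0},{"translation":[0,0,-0.1],"rot":[0,0,0],"hand":0},{"translation":[0,0,-0.1],"rot":[0,0,0],"hand":0}]}}

```text
t: 23.5
eef_pos: [0.554, -0.1579, 0.0805]
ee_rot: [3.142, -0.0, -1.494]
force: [1.2, 0.5, -0.3]
width: 0.0843
gripper_force: 0.0
```

Call:
{"name": "move_arm", "arguments": {"rows": [{"translation":[0,0,-1],"rot":[0,0,0],"hand":0},{"translation":[0,0,-4],"rot":[0,0,0],"hand":0},{"translation":[0,0,-8],"rot":[0,0,0],"hand":0},{"translation":[0,0,-12],"rot":[0,0,0],"hand":0},{"translation":[-3,0,-12],"rot":[0,0,0],"hand":0},{"translation":[-7,0,-12],"rot":[0,0,3],"hand":0},{"translation":[-11,0,-12],"rot":[0,0,6],"hand":0},{"translation":[-15,0,-12],"rot":[0,0,9],"hand":0}]}}

```text
t: 24.17
eef_pos: [0.5422, -0.0071, 0.2019]
ee_rot: [-3.14, 0.001, -1.655]
force: [0.4, 0.8, -1.1]
width: 0.0879
gripper_force: 0.0
```

```bash
python3 d.py .5055 .103 .18 -98.8
```

```text
pos [ 0.5422 -0.0071  0.2019] rpy [-1.7992e+02  4.0000e-02 -9.4850e+01] t 24.1667 w 0.0879 F [ 0.4  0.8 -1.1]
shift cm [-10.66   4.59   2.19] rot [-0.08  0.04  3.95]
```

Call:
{"name": "move_arm", "arguments": {"rows": [{"translation":[-3,1.3,0],"rot":[0,0,2],"hand":0},{"translation":[-6,2.6,0],"rot":[0,0,4],"hand":0},{"translation":[-9,3.9,1],"rot":[0,0,4],"hand":0},{"translation":[-10.6,4.6,2],"rot":[0,0,4],"hand":0},{"translation":[-10.6,4.6,2.2],"rot":[0,0,4],"hand":0},{"translation":[-10.6,4.6,2.2],"rot":[0,0,4],"hand":0},{"translation":[-10.6,4.6,2.2],"rot":[0,0,4],"hand":0}]}}

```text
t: 24.75
eef_pos: [0.5055, 0.101, 0.1792]
ee_rot: [-3.141, 0.0, -1.721]
force: [0.0, 0.0, -0.3]
width: 0.0878
gripper_force: 0.0
```

```bash
python3 d.py .5055 .103 .064 -98.8; python3 - <<'E'
from h import *
im,d=arm.grab_frame('side');a=cv2.resize(im[60:260,200:360,::-1],None,fx=3,fy=3,interpolation=cv2.INTER_CUBIC);cv2.imwrite('pics/s6.png',a)
E
```

```text
pos [0.5055 0.101  0.1792] rpy [-179.97    0.    -98.59] t 24.75 w 0.0878 F [ 0.   0.  -0.3]
shift cm [-0.2   0.04 11.52] rot [-0.03  0.    0.21]
```

View pics/s6.png

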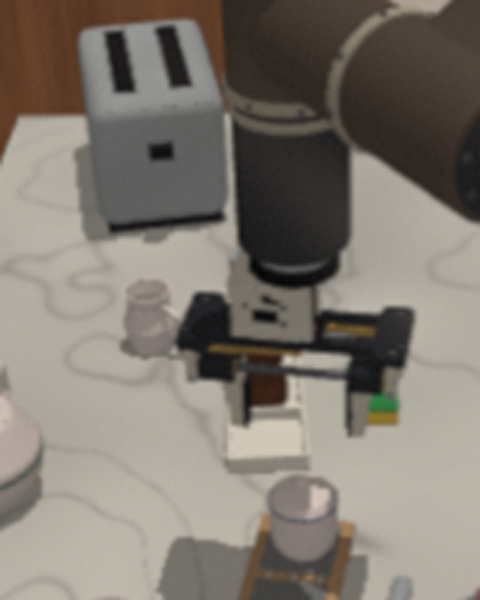

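The sugar pot (302,515) is still in place with the jaws aligned above it, and the mill stands in its pocket behind the gripper.

Call:
{"name": "move_arm", "arguments": {"rows": [{"translation":[-0.2,0,2.5],"rot":[0,0,0],"hand":0},{"translation":[-0.2,0,5],"rot":[0,0,0],"hand":0},{"translation":[-0.2,0,7.5],"rot":[0,0,0],"hand":0},{"translation":[-0.2,0,9.5],"rot":[0,0,0],"hand":0},{"translation":[-0.2,0,11],"rot":[0,0,0],"hand":0},{"translation":[-0.2,0,11.5],"rot":[0,0,0],"hand":0},{"translation":[-0.2,0,11.5],"rot":[0,0,0],"hand":0},{"translation":[-0.2,0,11.5],"rot":[0,0,0],"hand":0.1}]}}

```text
t: 25.47
eef_pos: [0.5063, 0.1027, 0.0643]
ee_rot: [-3.141, 0.0, -1.722]
force: [-0.7, 0.2, 0.2]
width: 0.0846
gripper_force: 0.0
```

Call:
{"name": "move_arm", "arguments": {"rows": [{"translation":[0,0,0],"rot":[0,0,0],"hand":0.2},{"translation":[0,0,0],"rot":[0,0,0],"hand":0.3},{"translation":[0,0,0],"rot":[0,0,0],"hand":0.5},{"translation":[0,0,0],"rot":[0,0,0],"hand":0.8},{"translation":[0,0,0],"rot":[0,0,0],"hand":1},{"translation":[0,0,0],"rot":[0,0,0],"hand":1},{"translation":[0,0,0],"rot":[0,0,0],"hand":1}]}}

```text
t: 26.05
eef_pos: [0.5056, 0.1031, 0.0643]
ee_rot: [-3.141, 0.0, -1.721]
force: [-3.4, -0.7, 7.4]
width: 0.063
gripper_force: 30.0
```

Call:
{"name": "move_arm", "arguments": {"rows": [{"translation":[0,0,-0.5],"rot":[0,0,0],"hand":1},{"translation":[0,0,-2],"rot":[0,0,0],"hand":1},{"translation":[0,0,-4],"rot":[0,0,0],"hand":1},{"translation":[0,0,-6],"rot":[0,0,0],"hand":1},{"translation":[0,0,-8],"rot":[0,0,0],"hand":1},{"translation":[0,0,-9],"rot":[0,0,0],"hand":1},{"translation":[0,0,-9],"rot":[0,0,0],"hand":1}]}}

```text
t: 26.63
eef_pos: [0.5068, 0.1037, 0.1559]
ee_rot: [-3.138, 0.003, -1.721]
force: [0.3, -0.2, -2.2]
width: 0.0629
gripper_force: 30.0
```

```bash
python3 d.py .5471 -.0794 .15 -85.5
```

```text
pos [0.5068 0.1037 0.1559] rpy [-1.798e+02  1.500e-01 -9.861e+01] t 26.6333 w 0.0629 F [ 0.3 -0.2 -2.2]
shift cm [17.5  -6.72  0.57] rot [ -0.22   0.13 -13.11]
```

Call:
{"name": "move_arm", "arguments": {"rows": [{"translation":[2,-0.8,0],"rot":[0,0,-2],"hand":1},{"translation":[5,-1.9,0],"rot":[0,0,-4],"hand":1},{"translation":[8,-3.1,0],"rot":[0,0,-7],"hand":1},{"translation":[11,-4.2,0],"rot":[0,0,-10],"hand":1},{"translation":[14,-5.4,0],"rot":[0,0,-13],"hand":1},{"translation":[16.5,-6.4,0],"rot":[0,0,-13.1],"hand":1},{"translation":[17.3,-6.7,0],"rot":[0,0,-13.1],"hand":1},{"translation":[17.3,-6.7,0],"rot":[0,0,-13.1],"hand":1}]}}

```text
t: 27.3
eef_pos: [0.5452, -0.0801, 0.1518]
ee_rot: [3.139, -0.0, -1.496]
force: [0.2, 0.0, -1.9]
width: 0.0626
gripper_force: 30.0
```

```bash
python3 d.py .5471 -.0794 .0485 -85.5
```

```text
pos [ 0.5452 -0.0801  0.1518] rpy [ 1.7985e+02 -1.0000e-02 -8.5710e+01] t 27.3 w 0.0626 F [ 0.2  0.  -1.9]
shift cm [-0.05 -0.22 10.33] rot [ 0.15 -0.   -0.21]
```

Call:
{"name": "move_arm", "arguments": {"rows": [{"translation":[0,-0.2,1.5],"rot":[0,0,0],"hand":1},{"translation":[0,-0.2,3.5],"rot":[0,0,0],"hand":1},{"translation":[0,-0.2,5.5],"rot":[0,0,0],"hand":1},{"translation":[0,-0.2,7],"rot":[0,0,0],"hand":1},{"translation":[0,-0.2,7.5],"rot":[0,0,0],"hand":1},{"translation":[0,-0.2,7.5],"rot":[0,0,0],"hand":1},{"translation":[0,-0.2,7.5],"rot":[0,0,0],"hand":1}]}}

```text
t: 27.88
eef_pos: [0.5479, -0.0774, 0.0786]
ee_rot: [3.141, -0.0, -1.492]
force: [0.5, -0.3, -1.3]
width: 0.0628
gripper_force: 30.0
```

```bash
python3 d.py .5471 -.0794 .0485 -85.5
```

```text
pos [ 0.5479 -0.0774  0.0786] rpy [ 1.7997e+02 -1.0000e-02 -8.5490e+01] t 27.8833 w 0.0628 F [ 0.5 -0.3 -1.3]
shift cm [0.19 0.09 3.01] rot [ 0.03 -0.01  0.01]
```

Call:
{"name": "move_arm", "arguments": {"rows": [{"translation":[0.2,0.1,0.3],"rot":[0,0,0],"hand":1},{"translation":[0.2,0.1,0.8],"rot":[0,0,0],"hand":1},{"translation":[0.2,0.1,1.5],"rot":[0,0,0],"hand":1},{"translation":[0.2,0.1,2.1],"rot":[0,0,0],"hand":1},{"translation":[0.2,0.1,2.6],"rot":[0,0,0],"hand":1},{"translation":[0.2,0.1,2.9],"rot":[0,0,0],"hand":1},{"translation":[0.2,0.1,3.0],"rot":[0,0,0],"hand":1},{"translation":[0.2,0.1,3.0],"rot":[0,0,0],"hand":1}]}}

```text
t: 28.55
eef_pos: [0.5469, -0.08, 0.0481]
ee_rot: [3.141, -0.0, -1.493]
force: [-0.2, 0.1, -2.7]
width: 0.0628
gripper_force: 30.0
```

Call:
{"name": "move_arm", "arguments": {"rows": [{"translation":[0,0,0.1],"rot":[0,0,0],"hand":1},{"translation":[0,0,0.1],"rot":[0,0,0],"hand":1},{"translation":[0,0,0.2],"rot":[0,0,0],"hand":1},{"translation":[0,0,0.2],"rot":[0,0,0],"hand":1}]}}

```text
t: 28.88
eef_pos: [0.5471, -0.08, 0.0466]
ee_rot: [-3.141, 0.0, -1.493]
force: [0.5, -0.7, -2.1]
width: 0.063
gripper_force: 30.0
```

Call:
{"name": "move_arm", "arguments": {"rows": [{"translation":[0,0,0.1],"rot":[0,0,0],"hand":1},{"translation":[0,0,0.1],"rot":[0,0,0],"hand":1},{"translation":[0,0,0.1],"rot":[0,0,0],"hand":1}]}}

```text
t: 29.13
eef_pos: [0.5471, -0.08, 0.0463]
ee_rot: [-3.141, -0.0, -1.492]
force: [-2.6, 1.3, 4.1]
width: 0.0624
gripper_force: 30.0
```

In contact. I'll release and back away, then check.

Call:
{"name": "move_arm", "arguments": {"rows": [{"translation":[0,0,0],"rot":[0,0,0],"hand":0.25},{"translation":[0,0,0],"rot":[0,0,0],"hand":0.15},{"translation":[0,0,0],"rot":[0,0,0],"hand":0},{"translation":[0,0,0],"rot":[0,0,0],"hand":0},{"translation":[0,0,0],"rot":[0,0,0],"hand":0},{"translation":[0,0,0],"rot":[0,0,0],"hand":0}]}}

```text
t: 29.63
eef_pos: [0.547, -0.08, 0.0455]
ee_rot: [3.142, -0.0, -1.493]
force: [-0.4, -0.7, -0.4]
width: 0.0871
gripper_force: 0.0
```

Call:
{"name": "move_arm", "arguments": {"rows": [{"translation":[0,0,-1],"rot":[0,0,0],"hand":0},{"translation":[0,0,-4],"rot":[0,0,0],"hand":0},{"translation":[0,0,-8],"rot":[0,0,0],"hand":0},{"translation":[0,0,-12],"rot":[0,0,0],"hand":0},{"translation":[0,0,-16],"rot":[0,0,0],"hand":0},{"translation":[-4,0,-18],"rot":[0,0,0],"hand":0},{"translation":[-8,0,-18],"rot":[0,0,0],"hand":0},{"translation":[-12,0,-18],"rot":[0,0,0],"hand":0}]}}

```text
t: 30.3
eef_pos: [0.5382, 0.0406, 0.2288]
ee_rot: [-3.137, 0.002, -1.495]
force: [1.3, 1.0, -0.9]
width: 0.0881
gripper_force: 0.0
```

Call:
{"name": "move_arm", "arguments": {"rows": [{"translation":[-4,0,0],"rot":[0,0,0],"hand":0},{"translation":[-8,0,0],"rot":[0,0,0],"hand":0},{"translation":[-12,0,0],"rot":[0,0,0],"hand":0},{"translation":[-16,0,0],"rot":[0,0,0],"hand":0},{"translation":[-20,0,0],"rot":[0,0,0],"hand":0},{"translation":[-22,0,0],"rot":[0,0,0],"hand":0},{"translation":[-22,0,0],"rot":[0,0,0],"hand":0}]}}

```text
t: 30.88
eef_pos: [0.5201, 0.2629, 0.226]
ee_rot: [-3.141, 0.0, -1.489]
force: [0.9, 0.4, -0.2]
width: 0.0877
gripper_force: 0.0
```

```bash
python3 - <<'E'
from h import *
im2,_=arm.grab_frame('top');im,d=arm.grab_frame('side')
a=cv2.resize(im[90:240,220:340,::-1],(480,600),interpolation=cv2.INTER_CUBIC);cv2.imwrite('pics/f.png',a)
cv2.imwrite('pics/ft.png',cv2.resize(im2[120:240,330:510,::-1],(720,480)))
E
```

```text
(no output)
```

View pics/f.png

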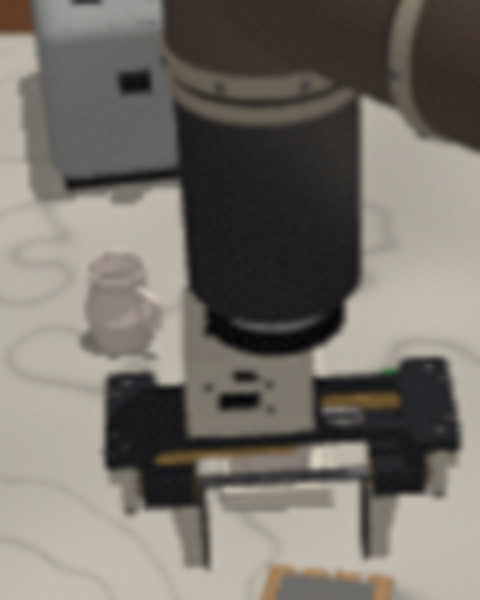

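View pics/ft.png

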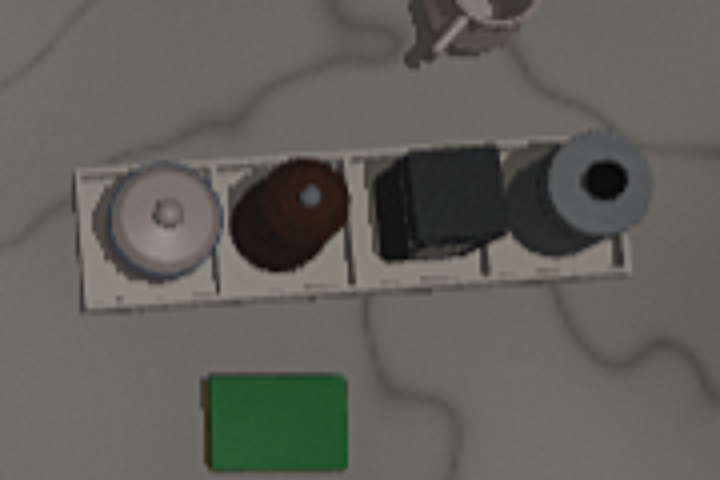

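The side view is blocked by the arm. The top view shows the pot (165,220), mill (295,215), tin (440,205) and canister (590,190), each upright in its own pocket in reverse order. I'll hand the job in.

```bash
python3 -c "
from station import arm
print(arm.job_done())"
```

```text
the job is handed in; nothing more can be done
None
```

All four things stand upright in the caddy in reverse order (from the left: sugar pot, mill, tin, canister), and the job was handed in at about 31 s of the 109 s allowed.

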